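# Push the roller up the feed gutter until the pawl keeps it

### The job

The steel roller lies at the low end of the small sloped feed gutter. With the fingertips push it up the gutter, over the little spring pawl in the floor, to the end stop, so that the pawl springs up behind it and it stays there and cannot roll back when you let go. Only push it: do not pinch it, lift it or ram it against the stop, and leave the things around the gutter where they stand.

Things in the scene. Friction and masses are not known exactly. Their poses are not given: they have to be found in the camera images.
- roller_center (a point): centre of the steel roller: a polished cylinder, 60 mm in diameter, 44 mm long, black sealed bearings in its ends, 0.28 to 0.52 kg, slippery (friction about 0.3). It lies in the gutter with its axis (its y axis) across it, its centre 30 mm above the floor, and rolls freely, also back down the slope if let go before the pawl holds it
- roller: the same roller; its origin is at its centre too; x and z turn as it rolls
- gutter: aluminium feed gutter on a dark base plate 270 x 70 mm, fixed to the bench. Origin: centre of the underside, on the bench; x points level along the gutter from the low to the high end, z up. It is 48 mm wide inside; its walls, 4 mm thick, stand 14 mm above its floor. The end stop is a plate across the high end, 46 mm above the floor
- slope_start (a point): on the gutter floor where its slope begins, at x = -50, z = 22 mm of the gutter. From there up to the stop the floor rises at 8 degrees, 170 mm along the slope to the stop's rubber pad. Below it (gutter x = -128 to -50 mm) the floor is level at z = 22 mm; there the roller starts, and a 4 mm thick lip, 14 mm above the floor, closes the low end
- seat (a point): point on the sloped floor, 138 mm up the slope from slope_start, right under the roller when it is home between pawl and stop; x up along the slope, y across, z square to the slope. At home the roller's centre is at x = 0, z = +30 mm here, with about 2 mm of play either way; the stop's face (rubber pad) is at x = +32 mm
- pawl (a joint): the dark spring pawl, a strip 45 mm long and 24 mm wide in the gutter floor, hinged at its low end. 0 = up (its free end stands 10 mm above the floor), 0.224 rad = pressed flush with the floor; a light spring (about 1 to 2 N at the free end) lifts it. The roller presses it down as it rolls up over it, and it springs up behind the roller just before the stop
- pawl_tip (a point): free upper end of the pawl, middle of its top edge; the end that finally stands behind the roller, about 23 mm behind its centre
- stator: loose stator pack, grey with green top, 58 x 58 x 31 mm, beside the gutter: leave it alone; origin at the centre of its underside
- casting: loose pale metal casting, 51 x 55 x 42 mm, beside the gutter: leave it alone; origin at the centre of its underside
- stamp: loose wooden stamp, 32 mm across and 63 mm high, beside the gutter: leave it alone; origin at the centre of its underside
- ring_gauge: loose steel ring gauge, 48 mm across and 14 mm high, lying beside the gutter: leave it alone; origin at the centre of its underside
There are look-alikes about, which are no part of the job. What is shaped like the roller but turquoise is not meant.

How it is judged:
At the end, for the whole second after the job is handed in: The roller lies at rest on the gutter floor between pawl and end stop (centre within 6 mm of home along the gutter, within 5 mm across, within 4 mm in height), the pawl has sprung up behind it (joint below 0.05 rad) (x of roller_center in the frame of seat between -0.006 and 0.006 m and z of roller_center in the frame of seat between 0.026 and 0.034 m and y of roller_center in the frame of seat between -0.005 and 0.005 m and value of joint pawl below 0.05 rad and linear speed of roller below 0.01 m/s and angular speed of roller below 0.3 rad/s); the robot touches nothing.
It fails at once if the roller is lifted off the gutter floor (about 15 mm or more) or comes out over a wall (z of roller_center in the frame of seat above 0.058 m or y of roller_center in the frame of seat above 0.015 m or y of roller_center in the frame of seat below -0.015 m).
It fails at once if the roller is pinched or rammed: more than 40 N between fingers and roller (contact force between the fingers and roller above 40 N).
It fails at once if the stator, casting, stamp or ring gauge is moved by more than 20 mm (distance of any of stator, casting, stamp, ring_gauge from where it was at the start of the episode above 0.02 m).
It also fails if it takes over 35 s, if anything falls off the work surface, if the arm or the gripper's body presses on something with over 40 N, if the wrist force passes 120 N, or if a joint passes its speed limit or range.

### The arm

A 6-joint arm with a two-finger parallel gripper is mounted at the origin on a cart in front of the work surface, level with it; the furniture and walls round the work are solid. World frame = base frame: x ahead of the robot, y to its left, z up, the work surface at z = 0. Lengths are in m, angles in rad, forces in N, time in s.
With the tool pointing down it reaches from about 0.35 to 0.8 m from the base axis. Payload 7.3 kg.
Tool frame: the origin (TCP) lies at the very end of the fingers, on their centre line; the grasp point (between the pads) lies 19 mm behind it; z points along the fingers, y is the line along which they close (so a half turn about z gives the same grasp; the last joint's range is limited). The gripper opens to 85 mm and grips with 20 to 120 N. Pads are 22 mm wide; open, the fingers measure 114 mm over their backs; the gripper's body (76 mm by 85 mm) begins 54 mm behind the grasp point. The pads swing forward as they close: fully open they stand 13 mm farther back than shut.
Start: joints at [1.049, 0.342, 1.524, -0, 1.275, -0.146], TCP at [0.193, 0.488, 0.231] pointing down, gripper open.
Joint ranges: [-2.53, 2.53], [-0.77, 2.02], [0.04, 2.7], [-1, 4.14], [0.28, 2.66], [-3.11, 3.11]. Speed limits (rad/s): [2.57, 2.57, 3.14, 3.14, 3.14, 3.14].

### API

Orientations are given as a unit quaternion [w, x, y, z].
In Python, from bench import state, imaging, order gives the robot as it stands. The module is installed in compiled form; this text tells all that it offers.
- The arm moves only by the tool arm_command, never from a script. Its argument "moves" is a list of rows, each a list of 5 numbers: the shift along the tool's x, y, z in m, then the turn about the tool's z in rad, then the opening in per cent of the stroke, from 0 (shut) to 100 (fully open). In form: [[tx, ty, tz, spin, hand], ...]. A call has 1 to 12 rows; each row shifts and turns the commanded pose from where the row before left it, along the tool's axes as they then stand; what a row does not reach is not made up. A row lasts 1/8 s, in which the tool goes at most 62.5 mm and 10.7 degrees, less where a joint would pass 70% of its speed; a pose out of reach is approached as far as the arm can. A call is refused whole if a number of a shift passes 0.0625 or a number of a turn 0.188, either way. A call with a gripper value outside its range is refused whole. The fingers move at their own pace and stop on an object; "squeeze" is the grip in N (left out, the last holds). Time passes only in rows, so rows that do not move let the fingers close. It gives the time, the measured TCP pose, the force, the opening and the grip force at its end, in the units of the state.
- state(): the state, without advancing time (a new reading comes with each control period).
- imaging.get_image(name): name is "side" or "top"; returns (picture, depth): 420x560x3 uint8, blue, green, red; 420x560 float32, m along the optical axis (not along the pixel's ray), 0 where there is no reading.
- imaging.get_calibration(name): a dict with "camera_matrix" (3x3 intrinsics, pixels), "dist_coeffs" ([k1, k2, p1, p2, k3] as OpenCV has them; the pictures are not rectified), "R" (3x3) and "t" (3): a world point X has camera coordinates R X + t. Camera axes: x right, y down, z forward; pixel columns grow to the right and rows downward; lengths in m; the calibration is good to about 2 mm. A picture is of the moment at which its call begins. get_calibration takes no time and is no camera call.
- order.close_job(): hands the job in; it is judged then, once.
The state is a dict: "time": time; "q": joint angles; "qvel": joint speeds; "joint_efforts": joint torques, N m; "position": TCP position; "eef_rot": TCP orientation; "contact_force": force on the tool from outside, world axes, zero at the start; "ft_torque": the same for the moment, N m; "opening": finger opening in m; "finger_force": force on a finger pad.
Only numpy, scipy, OpenCV 4.12 (cv2) and the standard library are available. Lean on these libraries where they do the work, as an engineer would, in place of code of your own. Each camera call takes 0.05 s, during which the arm holds its last target. There are 200 camera calls.

## Working session

There is one attempt and no reset: what is moved stays moved. The work goes in short steps, Python scripts to look and compute and a tool call to move; the robot and the scene stay as the last step left them, time stands still between calls to the robot, and variables do not carry over. Pictures are saved under pics/ and viewed, at most 10 in all, crops included, and the job is handed in when it is done.

Besides the shell and the picture viewer there is one more tool, called after "Request:" by a JSON object that holds its "op" and its "data". arm_command: Moves the arm, as the interface text tells. Its arguments: {"type":"object","properties":{"moves":{"type":"array"},"squeeze":{"type":"number"}},"required":["moves"]}

```bash
mkdir -p pics; python3 - <<'E'
from bench import state, imaging
import cv2,numpy as np
for n in ("top","side"):
    p,d=imaging.get_image(n); cv2.imwrite(f"pics/{n}0.png",p); np.save(f"{n}0.npy",d)
    c=imaging.get_calibration(n); print(n,np.round(c["camera_matrix"],1).tolist(),c["dist_coeffs"],np.round(c["R"],3).tolist(),np.round(c["t"],3))
s=state(); print(s)
E
```

```text
top [[399.8, 0.0, 287.6], [0.0, 399.8, 208.4], [0.0, 0.0, 1.0]] [0.0186342 0.        0.        0.        0.       ] [[0.017, -1.0, -0.001], [-0.98, -0.017, -0.199], [0.199, 0.004, -0.98]] [0.247 0.507 0.866]
side [[418.6, 0.0, 281.2], [0.0, 418.6, 210.8], [0.0, 0.0, 1.0]] [-0.13269443  0.          0.          0.          0.        ] [[-0.973, -0.23, -0.015], [-0.089, 0.436, -0.896], [0.212, -0.87, -0.445]] [ 0.522 -0.008  0.967]
{'time': 0.1, 'q': array([ 1.04902514e+00,  3.42672594e-01,  1.52492188e+00, -1.92265192e-05,
        1.27537818e+00, -1.45973560e-01]), 'qvel': array([-0.00102681, -0.00357605, -0.00230291,  0.00170623, -0.00130855,
       -0.00135902]), 'joint_efforts': array([ 1.51481116e-03, -4.34448981e+01, -2.46491718e+01, -1.32816358e-04,
        4.86000776e-03, -4.29652721e-05]), 'position': array([0.1924775 , 0.48806627, 0.23068517]), 'eef_rot': array([-2.17429007e-04,  1.86792305e-01,  9.82399185e-01, -6.54912803e-04]), 'contact_force': array([-0.27596058, -0.06823097, -0.48594956]), 'ft_torque': array([ 0.0105088 ,  0.02467921, -0.04073048]), 'finger_force': 0.0, 'opening': 0.08573664816173122}
```

View pics/top0.png

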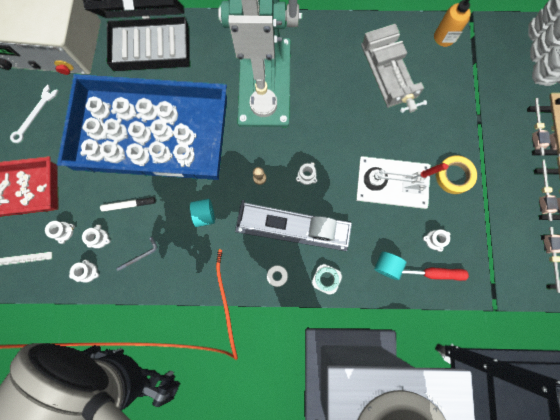

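View pics/side0.png

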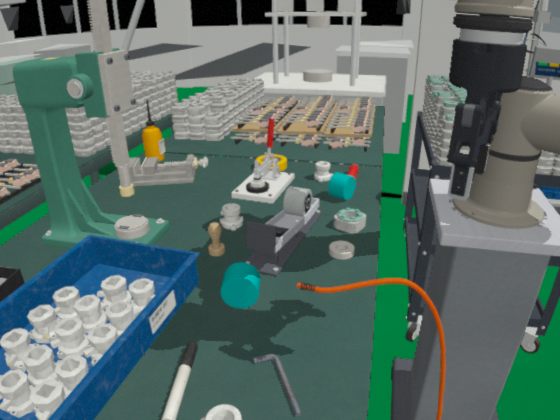

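The top view shows the gutter from (240,220), the stop (high) end, to (350,232), the low end. The roller is near (327,228), the stamp at (259,175), the casting at (308,172), the ring at (277,275) and the stator at (326,278). Next I'll measure from depth.

```bash
cat > h.py <<'E'
import cv2,numpy as np
from bench import state, imaging
def cloud(n,d):
    c=imaging.get_calibration(n); K=np.array(c["camera_matrix"]); 
    v,u=np.mgrid[:420,:560]; 
    r=cv2.undistortPoints(np.stack([u,v],-1).reshape(-1,1,2).astype(float),K,np.array(c["dist_coeffs"])).reshape(420,560,2)
    P=np.dstack([r*d[...,None],d]); return (P-np.array(c["t"]))@np.array(c["R"])
E
python3 - <<'E'
from h import *
p=cv2.imread("pics/top0.png"); d=np.load("top0.npy"); W=cloud("top",d)
cv2.imwrite("pics/crop.png",cv2.resize(p[150:310,215:375],None,fx=3.7,fy=3.7,interpolation=cv2.INTER_CUBIC))
sub=W[150:310,215:375]; z=sub[...,2]
m=((z>0.006)&(d[150:310,215:375]>0)).astype(np.uint8)
n,l,s,c=cv2.connectedComponentsWithStats(m)
for i in range(1,n):
    if s[i,4]<20: continue
    q=sub[l==i]; rc=cv2.minAreaRect((q[:,:2]*1000).astype(np.float32))
    print(s[i],np.round(c[i]+[215,150]),"zmax",q[:,2].max().round(3),"rect",np.round(rc[0]),np.round(rc[1]),round(rc[2],1))
for v in range(214,246,4): print(v,(W[v,236:356:5,2]*1000).round().astype(int).tolist())
E
```

```text
[  0   0   7  30 147] [217. 163.] zmax 0.063 rect [617. 425.] [13. 79.] 87.8
[141   7  19  46 735] [366. 180.] zmax 0.047 rect [588.  64.] [ 43. 110.] 84.6
[ 81  12  21  23 301] [307. 174.] zmax 0.045 rect [597. 215.] [48. 49.] 10.4
[ 38  17  13  18 180] [259. 175.] zmax 0.067 rect [586. 325.] [28. 31.] 46.3
[  21   50  115   50 2950] [293. 225.] zmax 0.095 rect [466. 244.] [266.  67.] 82.6
[  1  99  13  61 254] [221. 279.] zmax 0.03 rect [343. 407.] [139.  19.] 9.9
[ 97 115  30  29 472] [326. 279.] zmax 0.033 rect [346. 164.] [58. 58.] 65.7
[ 52 116  21  21 269] [277. 276.] zmax 0.017 rect [351. 278.] [46. 46.] 1.1
214 [1, 91, 43, 41, 41, 35, 36, 36, 33, 35, 32, 32, 40, 40, -5, -2, 1, -2, 2, 0, 950, -1, -1, -1]
218 [-3, 87, 43, 39, 39, 40, 39, 41, 39, 34, 33, 30, 28, 26, 28, 56, 72, 78, 80, 0, -2, -1, 0, 1]
222 [2, 48, 44, 42, 40, 39, 38, 43, 38, 33, 31, 27, 31, 26, 26, 61, 74, 80, 79, 75, 61, 35, 34, 1]
226 [8, 58, 57, 43, 39, 37, 40, 35, 38, 35, 31, 29, 30, 27, 24, 66, 75, 79, 82, 77, 20, 24, 20, 1]
230 [5, 7, 7, 7, 45, 54, 50, 34, 31, 31, 30, 27, 25, 24, 23, 67, 79, 79, 78, 73, 20, 23, 20, -2]
234 [1, -2, 0, 4, 5, 3, 4, 4, 35, 43, 42, 28, 27, 25, 23, 71, 79, 81, 79, 74, 23, 21, 22, -1]
238 [-2, 0, 0, 0, 2, -1, 0, -3, 4, 4, 7, 8, 23, 36, 37, 22, 44, 61, 63, 73, 21, 21, 23, -2]
242 [-4, -3, 3, -2, -3, -2, 0, -1, 0, -1, -4, -2, 1, 6, 7, 4, 7, 28, 33, 34, 23, 22, 27, -2]
```

View pics/crop.png

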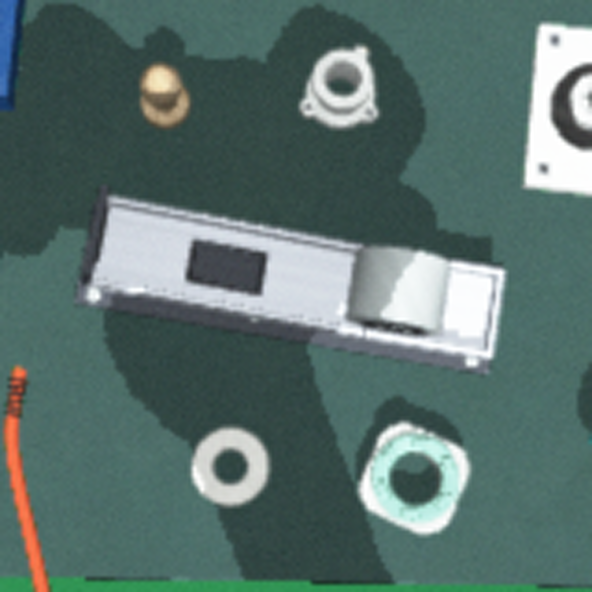

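The crop confirms it: the roller is near the right (low) end, its face at about crop (403,290), the pawl at (227,268), and the stop at the left. Next I'll fit the roller position along the gutter and the wall direction.

```bash
python3 - <<'E'
from h import *
from scipy.optimize import least_squares
for n in ("top","side"):
    d=np.load(n+"0.npy"); W=cloud(n,d); P=W[d>0]
    a=np.deg2rad(82.6); o=np.array([.466,.244])
    u=np.array([np.cos(a),np.sin(a)]); v=np.array([-u[1],u[0]])
    g=np.c_[(P[:,:2]-o)@u,(P[:,:2]-o)@v,P[:,2]]
    m=(abs(g[:,0])<.16)&(abs(g[:,1])<.045)&(g[:,2]>.012)&(g[:,2]<.12); q=g[m]
    rc=cv2.minAreaRect((q[:,:2]*1000).astype(np.float32)); print(n,"rect in g",rc)
    r=q[(q[:,2]>.055)&(q[:,0]<0)&(q[:,0]>-.125)]
    f=least_squares(lambda p:np.hypot(r[:,0]-p[0],r[:,2]-p[1])-.03,[-.08,.052],loss="soft_l1",f_scale=.002)
    print("roller gx,z",f.x.round(4),"lateral range",np.percentile(r[:,1],[3,97]).round(4),len(r))
    w=q[(q[:,0]<-.105)&(q[:,2]<.045)]; print("lowend x",np.percentile(q[:,0],[.5,99.5]).round(4))
    st=q[(q[:,0]>.09)&(q[:,2]>.07)]; print("stop",st[:,:2].mean(0).round(4),st.min(0).round(3),st.max(0).round(3),len(st))
    b=P[(np.hypot(*(P[:,:2]-o).T)<.25)]; print("bench z",np.median(b[abs(b[:,2])<.01,2]).round(4))
E
```

```text
top rect in g ((-4.6223602294921875, -1.1524696350097656), (58.243587493896484, 255.41986083984375), 88.792236328125)
roller gx,z [-0.0678  0.0505] lateral range [-0.0207  0.0218] 542
lowend x [-0.131   0.1185]
stop [ 0.1157 -0.0033] [ 0.112 -0.032  0.07 ] [0.12  0.023 0.095] 83
bench z -0.0008
side rect in g ((-4.73553466796875, -1.7089996337890625), (57.62801742553711, 260.40252685546875), 88.40177917480469)
roller gx,z [-0.0705  0.0516] lateral range [-0.0215  0.0216] 465
lowend x [-0.1312  0.1246]
stop [ 0.1176 -0.0042] [ 0.112 -0.033  0.07 ] [0.122 0.023 0.094] 400
bench z 0.0005
```

Request:
{"op": "arm_command", "data": {"moves": [[0,0,0,0.17,0],[0,0,0,0.17,0],[0,0,0,0.17,0],[0,0,0,0.17,0],[0,0,0,0.17,0],[0,0,0,0.17,0],[0,0,0,0.17,0],[0,0,0,0.155,0],[0,0,0,0,0]]}}

```text
time: 1.23
position: [0.1926, 0.4882, 0.231]
eef_rot: [0.0, 0.758, 0.653, -0.0]
contact_force: [-0.5, -0.5, 0.3]
opening: 0.0001
finger_force: 0.0
```

Request:
{"op": "arm_command", "data": {"moves": [[-0.035,0.034,0,0,0],[-0.035,0.034,0,0,0],[-0.035,0.034,0,0,0],[-0.035,0.034,0,0,0],[-0.035,0.034,0,0,0],[-0.035,0.034,0,0,0],[-0.035,0.034,0,0,0],[-0.035,0.034,0,0,0],[-0.035,0.034,0,0,0],[-0.011,0.002,0,0,0],[0,0,0,0,0]]}}

```text
time: 2.6
position: [0.448, 0.1197, 0.2311]
eef_rot: [-0.0, 0.758, 0.652, -0.0]
contact_force: [-0.1, 1.0, -0.1]
opening: 0.0002
finger_force: 0.0
```

Request:
{"op": "arm_command", "data": {"moves": [[0,0,0.045,0,0],[0,0,0.045,0,0],[0,0,0.041,0,0],[0,0,0,0,0],[0,0,0,0,0]]}}

```text
time: 3.22
position: [0.4491, 0.1209, 0.1017]
eef_rot: [0.0, 0.758, 0.653, 0.001]
contact_force: [-0.9, -0.6, 0.3]
opening: 0.0004
finger_force: 0.0
```

```bash
cat > look.py <<'E'
import sys
from h import *
t=sys.argv[1]
a,da=imaging.get_image("top"); b,db=imaging.get_image("side")
A=cv2.resize(a[150:310,215:375],(400,400),interpolation=cv2.INTER_CUBIC); B=cv2.resize(b[150:310,205:365],(400,400),interpolation=cv2.INTER_CUBIC)
cv2.imwrite(f"pics/{t}.png",np.hstack([A,B])); s=state(); print(s["position"].round(4),s["contact_force"].round(1),s["time"])
E
python3 look.py l1
```

```text
[0.4496 0.1206 0.1021] [ 0.3 -0.4  0.2] 3.325
```

View pics/l1.png

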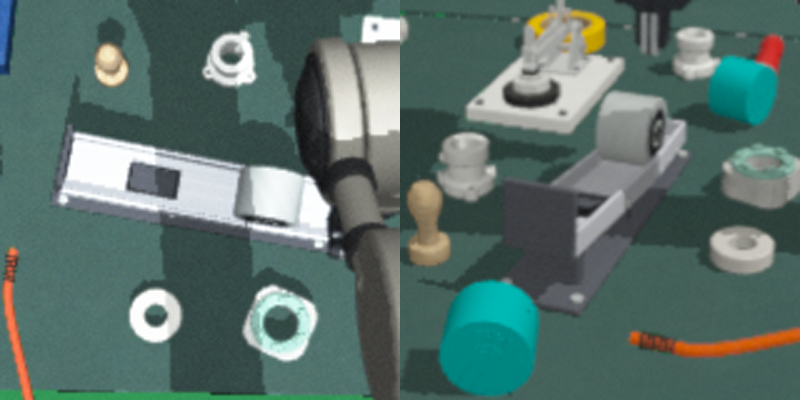

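The fingers (side crop near (650,40)) hang behind the roller, in line with the gutter, and the gap is clear. Next I'll descend and make contact slowly.

Request:
{"op": "arm_command", "data": {"moves": [[0,0,0.03,0,0],[0,0,0.03,0,0],[0,0,0,0,0],[0.004,0,0,0,0],[0.004,0,0,0,0],[0.004,0,0,0,0],[0.004,0,0,0,0],[0.004,0,0,0,0]]}}

```text
time: 4.32
position: [0.4516, 0.1401, 0.0404]
eef_rot: [0.0, 0.758, 0.652, 0.0]
contact_force: [0.4, 1.0, -0.2]
opening: 0.0
finger_force: 0.0
```

```bash
python3 look.py l2
```

```text
[0.4515 0.1402 0.0403] [-0.1  0.  -0.1] 4.425
```

View pics/l2.png

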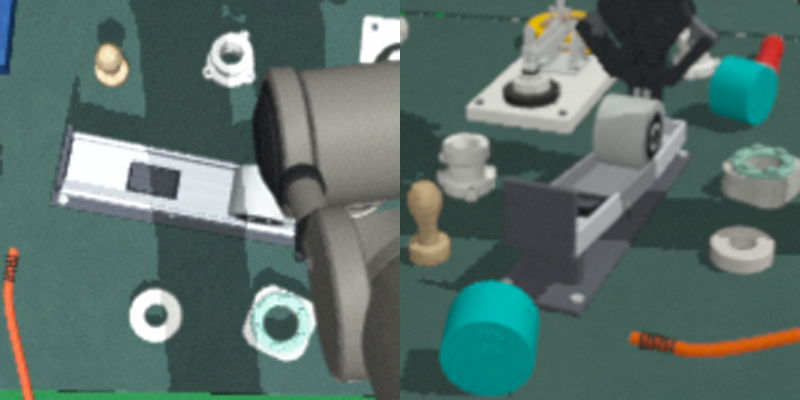

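Contact is made: the roller has shifted about 5 mm up-gutter and the force is near zero. Now I'll push to the start of the slope and up it.

Request:
{"op": "arm_command", "data": {"moves": [[0.005,0,0,0,0],[0.005,0,0,0,0],[0.006,0,-0.0005,0,0],[0.007,0,-0.001,0,0],[0.007,0,-0.001,0,0],[0.007,0,-0.001,0,0],[0.007,0,-0.001,0,0],[0.007,0,-0.001,0,0],[0.007,0,-0.001,0,0],[0.007,0,-0.001,0,0],[0.006,0,-0.001,0,0],[0.005,0,-0.001,0,0]]}}

```text
time: 5.92
position: [0.4627, 0.2147, 0.0499]
eef_rot: [0.0, 0.758, 0.652, -0.001]
contact_force: [-1.3, -7.1, 4.2]
opening: -0.0001
finger_force: 3.6
```

```bash
python3 look.py l3
```

```text
[0.4628 0.2151 0.0499] [-0.3 -2.8  0.7] 6.025
```

View pics/l3.png

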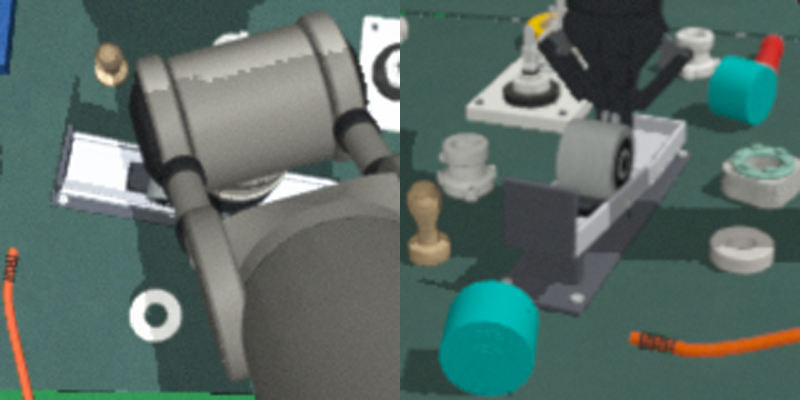

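The roller sits mid-slope, pushed squarely, with a few N of force. Next it goes over the pawl.

Request:
{"op": "arm_command", "data": {"moves": [[0.005,0,-0.0007,0,0],[0.005,0,-0.0007,0,0],[0.005,0,-0.0007,0,0],[0.005,0,-0.0007,0,0],[0.005,0,-0.0007,0,0],[0.005,0,-0.0007,0,0],[0.005,0,-0.0007,0,0],[0.005,0,-0.0007,0,0],[0.005,0,-0.0007,0,0],[0.005,0,-0.0007,0,0],[0.005,0,-0.0007,0,0],[0.003,0,-0.0005,0,0]]}}

```text
time: 7.52
position: [0.4716, 0.2729, 0.058]
eef_rot: [-0.0, 0.758, 0.652, 0.0]
contact_force: [0.4, 0.8, 0.4]
opening: -0.0001
finger_force: 0.0
```

```bash
cat >> look.py <<'E'
P=cloud("side",db)[db>0]
a=np.deg2rad(81.4); o=np.array([.466-.069*.1288,.244-.069*.9917]); u=np.array([np.cos(a),np.sin(a)]); v=np.array([-u[1],u[0]])
g=np.c_[(P[:,:2]-o)@u,(P[:,:2]-o)@v,P[:,2]]
from scipy.optimize import least_squares
tc=(s["position"][:2]-o)@u; c0=tc+.041
r=g[(abs(g[:,1])<.021)&(abs(g[:,0]-c0)<.035)&(g[:,2]>.055)&(g[:,0]>tc+.014)&(g[:,2]<.105)&(g[:,0]<.176)]
f=least_squares(lambda p:np.hypot(r[:,0]-p[0],r[:,2]-p[1])-.03,[c0,.07],loss="soft_l1",f_scale=.002)
st=g[(g[:,2]>.07)&(abs(g[:,1])<.03)&(g[:,0]>.17)&(g[:,0]<.21)]
print("tcp",tc.round(4),"roller",f.x.round(4),len(r),"stop",st[:,0].min().round(4),np.median(st[:,0]).round(4))
E
python3 look.py l4
```

```text
[0.4716 0.2728 0.0581] [-0.1  0.1  0.6] 7.625
tcp 0.0983 roller [0.1399 0.0701] 554 stop 0.17 0.1867
```

View pics/l4.png

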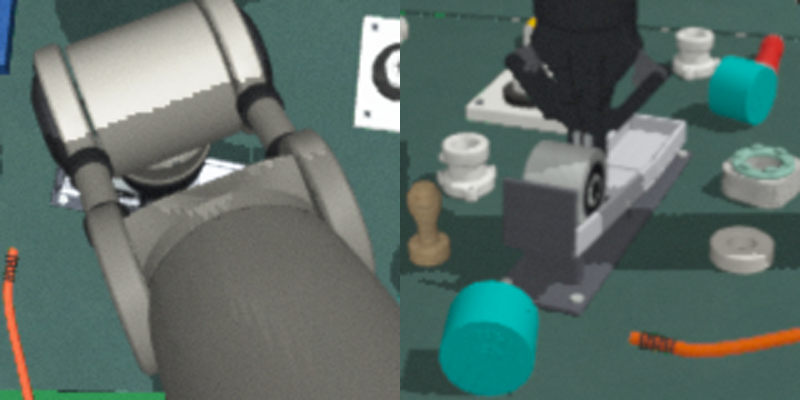

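The roller is about 10 mm short of home and the force is low. I'll continue in small steps.

Request:
{"op": "arm_command", "data": {"moves": [[0.003,0,-0.0004,0,0],[0.003,0,-0.0004,0,0],[0.002,0,-0.0003,0,0],[0.002,0,-0.0003,0,0],[0,0,0,0,0]]}}

```text
time: 8.25
position: [0.473, 0.2823, 0.0594]
eef_rot: [-0.0, 0.758, 0.652, 0.0]
contact_force: [-0.5, -0.6, -0.2]
opening: -0.0
finger_force: 0.3
```

```bash
python3 look.py l5; python3 -c "
from bench import state
print(state()['contact_force'])"
```

```text
[0.473  0.2822 0.0594] [-0.4 -0.9 -0.7] 8.35
tcp 0.1078 roller [0.1474 0.0707] 501 stop 0.17 0.1763
[-0.35880069 -0.87492409 -0.65086497]
```

Request:
{"op": "arm_command", "data": {"moves": [[0.001,0,0,0,0],[0.001,0,0,0,0],[0.001,0,0,0,0],[0,0,0,0,0],[0,0,0,0,0]]}}

```text
time: 8.98
position: [0.4735, 0.2851, 0.0594]
eef_rot: [-0.0, 0.758, 0.652, 0.0]
contact_force: [0.9, -1.7, 1.5]
opening: 0.0004
finger_force: 1.0
```

```bash
python3 look.py l6
```

```text
[0.4735 0.2852 0.0594] [-0.4 -2.   0.9] 9.075
tcp 0.1108 roller [0.1514 0.0706] 504 stop 0.17 0.1785
```

View pics/l6.png

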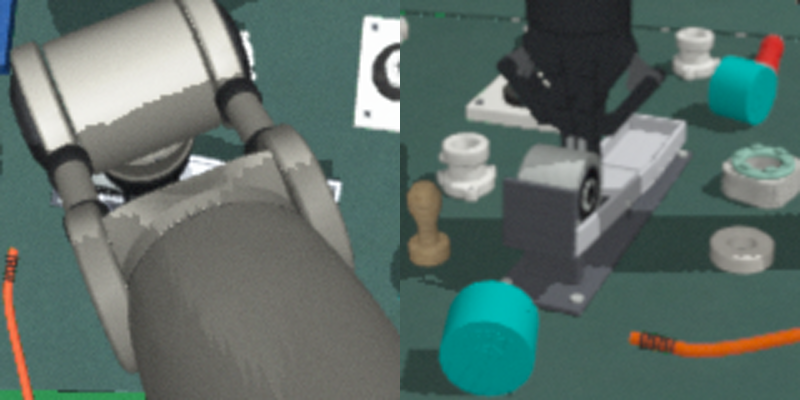

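The roller is nearly at the stop. I'll push gently until the stop is felt.

Request:
{"op": "arm_command", "data": {"moves": [[0.001,0,0,0,0],[0,0,0,0,0],[0.001,0,0,0,0],[0,0,0,0,0]]}}

```text
time: 9.57
position: [0.4734, 0.2853, 0.0594]
eef_rot: [0.001, 0.758, 0.652, -0.002]
contact_force: [-0.8, -11.5, 4.4]
opening: -0.0001
finger_force: 5.3
```

The stop is felt: 11.5 N with no further motion. Now I'll back off slowly to see whether the pawl holds.

Request:
{"op": "arm_command", "data": {"moves": [[-0.001,0,0,0,0],[-0.001,0,0,0,0],[-0.001,0,0,0,0],[-0.001,0,0,0,0],[-0.001,0,0,0,0],[-0.001,0,0,0,0],[-0.001,0,0,0,0],[-0.001,0,0,0,0],[-0.001,0,0,0,0],[-0.001,0,0,0,0],[0,0,0,0,0]]}}

```text
time: 10.95
position: [0.4723, 0.2772, 0.0594]
eef_rot: [-0.0, 0.758, 0.652, 0.0]
contact_force: [-0.8, -0.1, -0.1]
opening: -0.0002
finger_force: 0.0
```

```bash
python3 look.py l7
```

```text
[0.4723 0.2773 0.0594] [-0.2  0.2 -0. ] 11.05
tcp 0.1028 roller [0.1449 0.0704] 532 stop 0.17 0.174
```

Request:
{"op": "arm_command", "data": {"moves": [[-0.001,0,0,0,0],[-0.001,0,0,0,0],[-0.001,0,0,0,0],[-0.001,0,0,0,0],[0,0,0,0,0]]}}

```text
time: 11.68
position: [0.4717, 0.2732, 0.0594]
eef_rot: [-0.0, 0.758, 0.652, 0.0]
contact_force: [0.4, 0.1, -0.3]
opening: -0.0002
finger_force: 0.0
```

```bash
python3 look.py l8; python3 - <<'E'
import cv2,numpy as np
t=[]
for k in (4,5,6,7,8):
    p=cv2.imread(f"pics/l{k}.png")[130:230,505:645] if 0 else cv2.imread(f"pics/l{k}.png")[120:230,500:650]
    m=cv2.inRange(p,(0,0,0),(60,60,60)); m[:45]=0
    n,l,s,c=cv2.connectedComponentsWithStats(m)
    print(k,[(s[i,4],c[i].round(1).tolist()) for i in range(1,n) if s[i,4]>60])
    t.append(cv2.resize(p,None,fx=2.6,fy=2.6,interpolation=cv2.INTER_CUBIC))
cv2.imwrite("pics/cmp.png",np.vstack([np.hstack(t[2:4]),np.hstack([t[4],t[0]])]))
E
```

```text
[0.4717 0.2733 0.0594] [-0.2  0.2  0.2] 11.775
tcp 0.0988 roller [0.1446 0.0706] 538 stop 0.17 0.1867
4 [(np.int32(413), [95.0, 67.7])]
5 [(np.int32(439), [91.5, 70.3])]
6 [(np.int32(301), [92.3, 63.2]), (np.int32(141), [84.1, 89.1])]
7 [(np.int32(167), [94.1, 53.2]), (np.int32(240), [91.7, 79.4])]
8 [(np.int32(164), [94.4, 53.3]), (np.int32(237), [91.8, 79.4])]
```

View pics/cmp.png

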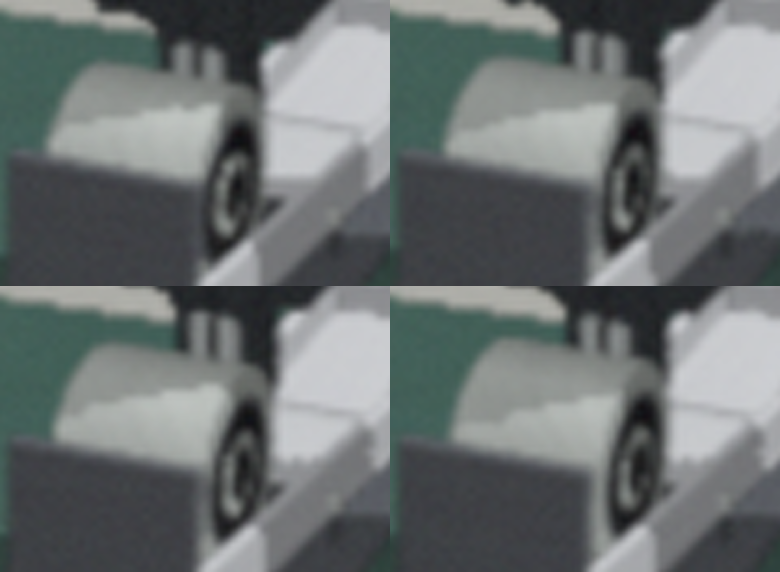

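Between l7 and l8 the tool backed off 4 mm while the roller stayed put, so something holds it. I'll retreat and check how fully the pawl is engaged.

Request:
{"op": "arm_command", "data": {"moves": [[-0.02,0,0,0,0],[-0.02,0,-0.01,0,0],[-0.02,0,-0.03,0,0],[-0.04,0,-0.03,0,0],[-0.045,0,-0.03,0,0],[-0.045,0,-0.02,0,0],[-0.045,0,0,0,0],[0,0,0,0,0]]}}

```text
time: 12.78
position: [0.4357, 0.0377, 0.1803]
eef_rot: [0.001, 0.76, 0.65, 0.0]
contact_force: [-0.5, 0.3, 0.1]
opening: -0.0001
finger_force: 0.0
```

```bash
python3 - <<'E'
from h import *
from scipy.optimize import least_squares
a=np.deg2rad(81.4); o=np.array([.466-.069*.1288,.244-.069*.9917]); u=np.array([np.cos(a),np.sin(a)]); v=np.array([-u[1],u[0]])
T=[]
for n,(y,x) in (("top",(195,225)),("side",(170,235))):
    p,d=imaging.get_image(n); T.append(cv2.resize(p[y:y+70,x:x+70],(400,400),interpolation=cv2.INTER_CUBIC))
    P=cloud(n,d)[d>0]; g=np.c_[(P[:,:2]-o)@u,(P[:,:2]-o)@v,P[:,2]]
    r=g[(abs(g[:,1])<.021)&(g[:,0]>.105)&(g[:,0]<.172)&(g[:,2]>.06)&(g[:,2]<.11)]
    f=least_squares(lambda q:np.hypot(r[:,0]-q[0],r[:,2]-.071)-.03,[.145],loss="soft_l1",f_scale=.002)
    st=g[(abs(g[:,1])<.03)&(g[:,0]>.176)&(g[:,0]<.21)&(g[:,2]>.06)]
    lo=g[(abs(g[:,1])<.02)&(g[:,0]<-.02)&(g[:,0]>-.09)&(g[:,2]>.028)]
    print(n,f.x.round(4),len(r),"stop pts pct",np.percentile(st[:,0],[2,50,98]).round(4),len(st))
cv2.imwrite("pics/fin.png",np.hstack(T)); print(state()["time"])
E
```

```text
top [0.1479] 480 stop pts pct [0.1767 0.1846 0.1884] 93
side [0.1443] 502 stop pts pct [0.1825 0.1875 0.1908] 557
12.875
```

View pics/fin.png

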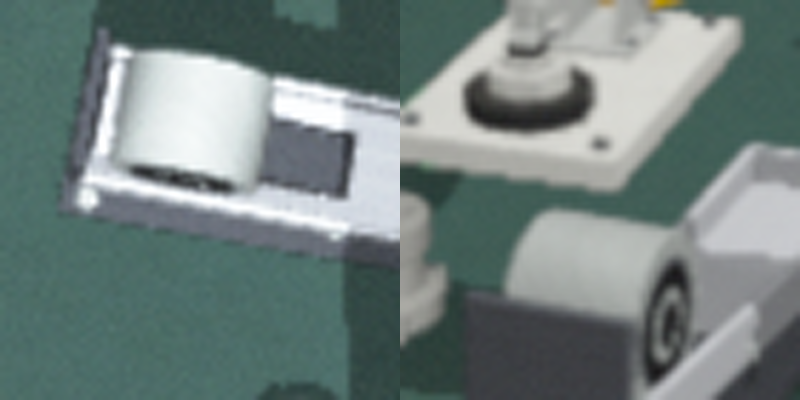

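The top crop shows the roller against the stop side with the pawl strip behind it, held with nothing touching. I'll use the bearing in the side view to check how far below the stop it rests, taking the pushed frames as scale.

```bash
python3 look.py l9 2>/dev/null | head -1; python3 - <<'E'
import cv2,numpy as np
I={k:cv2.imread(f"pics/l{k}.png",0)[:,400:] for k in range(3,10)}
for ref in (6,4):
    # bearing on the right end of the roller, around (187,190) in the side crop
    cy,cx=(187,188) if ref==6 else (187,192)
    T=I[ref][cy-25:cy+20,cx-14:cx+12]
    for k in range(4,10):
        r=cv2.matchTemplate(I[k][140:235,150:230],T,cv2.TM_CCOEFF_NORMED); _,mx,_,l=cv2.minMaxLoc(r)
        x,y=l; 
        sx=sy=0
        if 0<x<r.shape[1]-1: q=r[y,x-1:x+2]; sx=.5*(q[0]-q[2])/(q[0]-2*q[1]+q[2])
        if 0<y<r.shape[0]-1: q=r[y-1:y+2,x]; sy=.5*(q[0]-q[2])/(q[0]-2*q[1]+q[2])
        print(ref,k,round(x+sx,2),round(y+sy,2),round(mx,3))
E
```

```text
[0.4364 0.0411 0.1796] [-0.1  0.8  0.8] 12.975
6 4 29.29 18.49 0.923
6 5 25.53 20.75 0.981
6 6 23.95 22.0 1.0
6 7 26.73 19.93 0.97
6 8 26.85 20.02 0.972
6 9 26.47 20.37 0.943
4 4 27.96 22.0 1.0
4 5 24.27 25.14 0.929
4 6 22.75 25.79 0.911
4 7 25.64 23.75 0.967
4 8 25.72 23.95 0.966
4 9 25.28 23.91 0.921
```

```bash
python3 -c "
from bench import order
print(order.close_job())"
```

```text
the job is handed in; nothing more can be done
None
```

I pushed the roller up the gutter and over the pawl to the stop, and it stayed put when I backed the fingers away. It rests about 5 mm below the stop. That is roughly 3 mm short of home by my estimate, but one camera put it nearer the 6 mm limit. I judged the pawl up because the roller held rather than seeing it directly. The job was handed in at about 13 s, and the verdict was not shown.

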